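Work the stiff cash-box lock with a graphited key and hold it turned

ROBOT

A 6-joint arm with a two-finger parallel gripper is mounted at the origin on a cart in front of the work surface, level with it; the furniture and walls round the work are solid. World frame = base frame: x ahead of the robot, y to its left, z up, the work surface at z = 0. Lengths are in m, angles in rad, forces in N, time in s.
With the tool pointing down it reaches from about 0.325 to 0.9 m from the base axis. Payload 3.5 kg.
Tool frame: the origin (TCP) lies midway between the tips of the shut fingers; the grasp point (between the pads) lies ctrl.tcp_to_grasp behind it (ctrl.tcp_to_grasp is the distance from the TCP to the grasp point, in m); z points along the fingers, y is the line along which they close (so a half turn about z gives the same grasp; the last joint's range is limited). The gripper opens to 85 mm and grips with 20 to 120 N. Pads are 22 mm wide; open, the fingers measure 114 mm over their backs; the gripper's body (76 mm by 85 mm) begins 54 mm behind the grasp point. The pads swing forward as they close: fully open they stand 13 mm farther back than shut.
Start: joints at [1.023, 0.276, -0.026, 1.268, 0, 1.467], TCP at [0.269, 0.564, 0.192] pointing down, gripper open.
Joint ranges: [-3.12, 3.12], [-0.85, 1.88], [-1.08, 1.24], [-1.95, 2.15], [-1.57, 1.53], [-3.14, 3.14]. Speed limits (rad/s): [2.57, 2.57, 3.14, 3.14, 3.14, 3.14].

INTERFACE

Orientations are given as [roll, pitch, yaw] about the fixed x, y, z axes, in that order (R = Rz(yaw) Ry(pitch) Rx(roll)).
In Python, from workcell import readout, cams, workorder, ctrl gives the robot as it stands.
- The arm moves only by the tool arm_command, never from a script. Its argument "rows" is a list of rows, each an object with "delta_pos": the shift along the tool's x, y, z normalised to -1 to 1, where 1 is 20 cm, a list of three; "rot": the turn, a rotation vector about the tool's x, y, z normalised to -1 to 1, where 1 is 0.5 rad, a list of three. In form: [{"delta_pos": [x, y, z], "rot": [wx, wy, wz]}, ...]. A call has 1 to 12 rows; each row shifts and turns the commanded pose from where the row before left it, along the tool's axes as they then stand; what a row does not reach is not made up. A row lasts 1/10 s, in which the tool goes at most 50 mm and 8.59 degrees, less where a joint would pass 70% of its speed; a pose out of reach is approached as far as the arm can. A call with a number of a shift or a turn outside -1 to 1 is refused whole. A call with a gripper value outside its range is refused whole. "grip" is the opening, from -1 (shut) to 1 (fully open), set as the call begins (left out, the last holds). The fingers move at their own pace and stop on an object; "squeeze" is the grip in N (left out, the last holds). Time passes only in rows, so rows that do not move let the fingers close. It gives the time, the measured TCP pose, the force, the opening and the grip force at its end, in the units of the state.
- readout.get_obs(): the state, without advancing time (a new reading comes with each control period).
- cams.capture(name): name is "side" or "top" or "wrist"; returns a dict with "pixels" (384x512x3 uint8, red, green, blue), "fovy" (degrees; the focal length in pixels is half the picture's height over the tangent of half this angle, whatever the lens; pixels are square), "cx", "cy" (the principal point, pixels), "R" (3x3) and "t" (3): a world point X has camera coordinates R X + t; the wrist camera has in their place "T_tool_cam" (4x4, takes a point from camera to tool coordinates, whose origin is the TCP and whose axes are the flange's). Camera axes: x right, y down, z forward; pixel columns grow to the right and rows downward; lengths in m; the calibration is good to about 2 mm. The wrist camera is an equidistant fisheye: a pixel r from the principal point sees the ray r / f radians off the axis. A picture is of the moment at which its call begins: read the wrist's pose just before it. There is no depth.
- workorder.job_done(): hands the job in; it is judged then, once.
The state is a dict: "time_s": time; "joint_pos": joint angles; "dq": joint speeds; "joint_torque": joint torques, N m; "tcp_pos": TCP position; "orientation": TCP orientation; "ft_force": force on the tool from outside, world axes, zero at the start; "wrist_torque": the same for the moment, N m; "grip_width": finger opening in m; "finger_force": force on a finger pad.
Only numpy, scipy, OpenCV 4.12 (cv2) and the standard library are available. Lean on these libraries where they do the work, as an engineer would, in place of code of your own. Each camera call takes 0.05 s, during which the arm holds its last target. There are 200 camera calls.

TASK

The cash-box lock is sticky: pull the red-capped key out of the wooden key block, dip the tip of its blade into the open graphite tin, then push it down into the lock on top of the cash box, working it past the sticky pins until its cap is fully home, and turn it a quarter turn clockwise to the stop. The lock springs back when let go, so finish while still gripping the key and holding it turned, with the bolt drawn back, so that I can lift the lid. Leave the other keys, the tin and everything else where they stand.

Things in the scene. Friction and masses are not known exactly. Their poses are not given: they have to be found in the camera images.
- red_key: The key to use: red plastic cap, steel blade, upright, blade down, in any one of the key block's three slots. Origin: centre of the cap's underside (shoulder), resting on the block's top at z = 34 mm; z points up. Cap: 10 mm thick along the key's x (squeeze it along x, from above), 26 mm wide along y, 33 mm high. 30 g. Works either way round.
- red_key_tip (a point): Tip of the red key's flat blade, 26 mm below the shoulder, axes as the key's. The blade is 4 mm thick (x) and 11 mm wide (y), its nose rounded and thinned; for 5.5 mm just under the shoulder it narrows to a round neck of 5 mm diameter.
- blue_key: A key of the same shape with a blue cap, in the same block: leave it.
- black_key: A key of the same shape with a black cap, in the same block: leave it.
- key_block: Fixed oak block, 44 x 134 x 34 mm (x, y, z), origin at the centre of its underside; three slots in a row along its y at -42, 0 and +42 mm, each 30 mm deep with 1 mm play round the blade, the blades' width along the row.
- tin: Small open round aluminium tin (for graphite, dark inside), 44 mm outer and 39 mm inner diameter, 26 mm high, inner floor 3 mm up; stands loose, 90 g. Origin: centre of its underside.
- tin_rim (a point): Centre of the tin's open mouth, at the height of its rim (26 mm above its underside).
- cash_box: Fixed dark green steel cash box, 150 x 240 x 74 mm (x, y, z), origin at the centre of its underside, front to -x. A steel lock case with a round brass lock is set in the front of its flat top; the lid with a flat-lying handle is behind. A brass bolt, under 6 mm high, lies on top behind the lock.
- lock_mouth (a point): On the lock's axis, at the top of its brass bezel (31 mm outer, 20 mm inner diameter), 80 mm above the worktop, 44 mm in front of the box's centre; axes as the box's. The key slot goes straight down, 6 mm (x) by 13 mm (y): 1 mm play round the blade. Home: the key's shoulder rests here. Until 1.5 mm from home the fixed slotted face plate holds the blade from turning; then its neck is free.
- lock_plug (a joint): Turn of the plug, rad: 0 locked (its start), growing clockwise seen from above to a stop at 1.5; a spring pulls it back with 0.02 N m at 0, 0.055 at the stop. Blade play is 0.2 rad: turn the key that much further. Three sticky spring pins, 11, 15 and 19 mm below the bezel's top, stick out 3 mm from the slot's narrow ends; each takes up to about 10 N of push, less with a wiggle.
- tin_lid: The tin's aluminium screw lid, a disc 46 mm across and 10 mm high, lying near it: leave it.
- glass: Empty rocks glass, 81 mm across, 93 mm high, on a coaster on the right: leave it.
- opener: Bottle opener lying on the right: leave it.
- corkscrew: Corkscrew lying on the right: leave it.
- pen: Pen lying on the left by the notepad: leave it.

How it is judged:
On the way, in this order (a step that is already met when the one before it is completed fails the run):
1. the red key is out of the block, in the gripper (contact force between the fingers and red_key above 0.5 N and height (world z) of red_key_tip above 0.036 m), for 0.1 s.
2. the tip of the held red key is inside the tin, at least 5 mm below its rim (contact force between the fingers and red_key above 0.5 N and z of red_key_tip in the frame of tin_rim below -0.005 m and horizontal distance between red_key_tip and tin_rim below 0.017 m), for 0.1 s.
3. the held red key is fully home in the lock (within 2.5 mm), the plug not yet turned (contact force between the fingers and red_key above 0.5 N and z of red_key_tip in the frame of lock_mouth below -0.0235 m and horizontal distance between red_key_tip and lock_mouth below 0.003 m and value of joint lock_plug below 0.3 rad), for 0.05 s.
At the end, for the whole second after the job is handed in: The gripper still holds the red key, which is fully home in the lock (within 2.5 mm) with the plug turned at least 1.15 rad (66 degrees) clockwise; the tin stands upright within 40 mm of where it was (contact force between the fingers and red_key above 0.5 N and value of joint lock_plug above 1.15 rad and z of red_key_tip in the frame of lock_mouth below -0.0235 m and horizontal distance between red_key_tip and lock_mouth below 0.003 m and angle between tin's own z axis and vertical below 0.2 rad and distance of tin from where it was at the start of the episode below 0.04 m); the arm keeps its last pose, push and grip.
It fails at once if another key is pulled out or knocked (moved over 15 mm) (distance of any of blue_key, black_key from where it was at the start of the episode above 0.015 m).
It fails at once if the tin is upset (tilted over 0.5 rad) or pushed over 40 mm (angle between tin's own z axis and vertical above 0.5 rad or distance of tin from where it was at the start of the episode above 0.04 m).
It fails at once if a bystander is moved over 30 mm (distance of any of tin_lid, glass, opener, corkscrew, pen from where it was at the start of the episode above 0.03 m).
It also fails if it takes over 61 s, if anything falls off the work surface, if the arm or the gripper's body presses on something with over 40 N, if the wrist force passes 120 N, or if a joint passes its speed limit or range.

## Working session

There is one attempt and no reset: what is moved stays moved. The work goes in short steps, Python scripts to look and compute and a tool call to move; the robot and the scene stay as the last step left them, time stands still between calls to the robot, and variables do not carry over. Pictures are saved under pics/ and viewed, at most 10 in all, crops included, and the job is handed in when it is done.

Besides the shell and the picture viewer there is one more tool, called after "Call:" as name(argument=value, ...), one argument or row to a line, values as JSON. arm_command: Moves the arm, as the interface text tells. Its arguments: {"type":"object","properties":{"rows":{"type":"array"},"grip":{"type":"number"},"squeeze":{"type":"number"}},"required":["rows"]}

```bash
ls; mkdir -p pics
python3 - <<'E'
from workcell import readout,cams,ctrl
import cv2,numpy as np,pickle
o=readout.get_obs();print(o,ctrl.tcp_to_grasp)
d={}
for n in ("side","top","wrist"):
    c=cams.capture(n);d[n]=c
    cv2.imwrite(f"pics/{n}0.png",c["pixels"][:,:,::-1])
    print(n,{k:np.round(v,4) for k,v in c.items() if k!="pixels"})
pickle.dump((o,d),open("s0.pkl","wb"))
E
```

```text
pics
{'time_s': 0.0, 'joint_pos': array([ 1.02263445e+00,  2.77163690e-01, -2.78875128e-02,  1.26800435e+00,
        3.22185142e-05,  1.46738808e+00]), 'dq': array([-2.06734523e-04,  1.84266971e-03, -1.18107880e-03, -3.24104640e-05,
       -4.31497047e-05, -5.28802408e-04]), 'joint_torque': array([-1.97504419e-04, -4.45508230e+01,  2.95202476e+01,  1.64662348e-02,
       -7.22721416e-05,  8.08322199e-06]), 'tcp_pos': array([0.26844589, 0.5634504 , 0.19083763]), 'orientation': array([-3.13934882e+00, -2.65253044e-04,  2.69683869e+00]), 'ft_force': array([0.19455504, 0.09708181, 0.37747502]), 'wrist_torque': array([ 0.05286851,  0.03716721, -0.02862376]), 'finger_force': 0.0, 'grip_width': 0.08565701923307761} 0.0187
side {'fovy': np.float64(49.1845), 'cx': np.float64(260.0922), 'cy': np.float64(192.4776), 'R': array([[ 0.9571, -0.2893, -0.0168],
       [-0.1705, -0.5153, -0.8399],
       [ 0.2343,  0.8067, -0.5425]]), 't': array([-0.4945,  0.1413,  1.4693])}
top {'fovy': np.float64(43.3319), 'cx': np.float64(256.7727), 'cy': np.float64(196.1033), 'R': array([[-0.0024, -1.    ,  0.0043],
       [-0.9955,  0.002 , -0.0943],
       [ 0.0943, -0.0045, -0.9955]]), 't': array([-0.0196,  0.523 ,  1.7636])}
wrist {'fovy': np.float64(65.7065), 'cx': np.float64(254.5049), 'cy': np.float64(192.9144), 'T_tool_cam': array([[ 1.300e-03, -9.474e-01, -3.201e-01,  8.320e-02],
       [ 1.000e+00,  1.100e-03,  9.000e-04,  1.200e-03],
       [-5.000e-04, -3.201e-01,  9.474e-01, -1.826e-01],
       [ 0.000e+00,  0.000e+00,  0.000e+00,  1.000e+00]])}
```

Run:
```python
import cv2,numpy as np
t=cv2.imread("pics/top0.png");s=cv2.imread("pics/side0.png")
cv2.imwrite("pics/top0b.png",cv2.resize(t,(800,600),interpolation=cv2.INTER_CUBIC))
cv2.imwrite("pics/side0b.png",cv2.resize(s,(800,600),interpolation=cv2.INTER_CUBIC))
```

```text
(no output)
```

View pics/top0b.png

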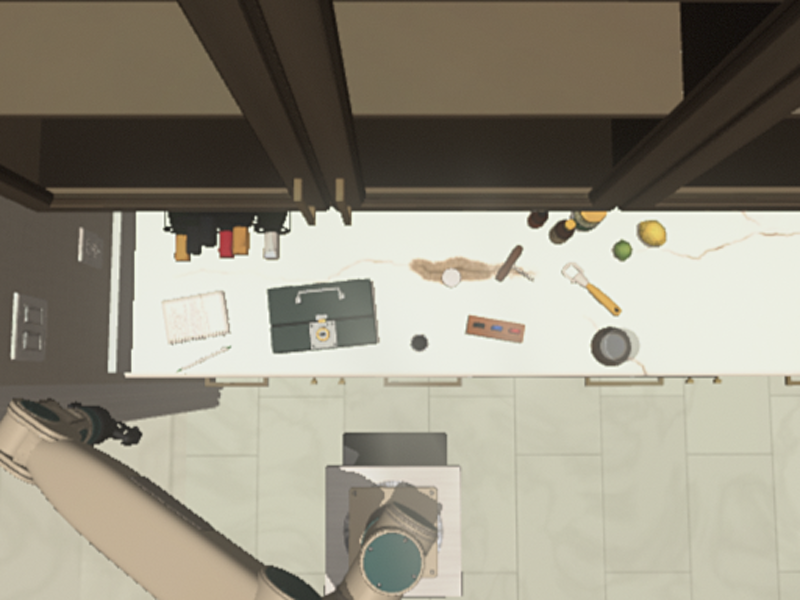

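View pics/side0b.png

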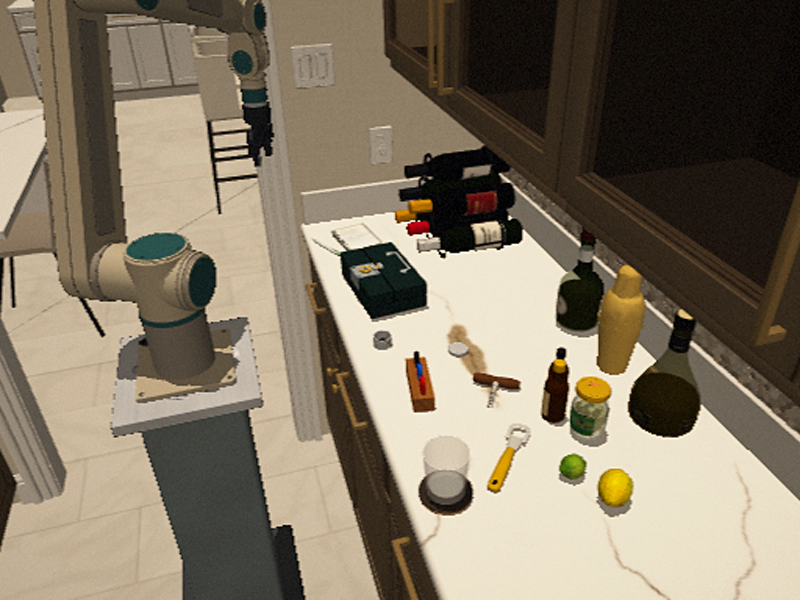

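View pics/wrist0.png

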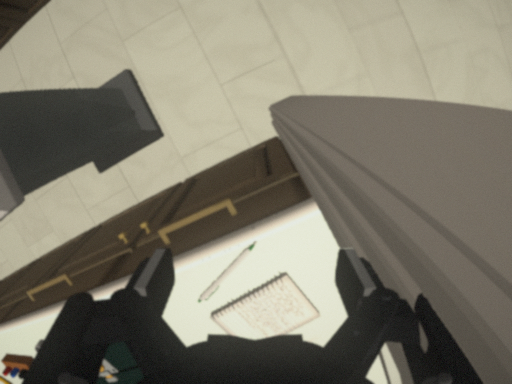

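The top view (800x600) shows the box around (323,316) with its lock at (321,333), the tin at (419,342), and the block at (495,329) with the red key at about (513,330), toward -y. In the side view the red key is the one nearest the camera. In the wrist view the pen and notepad lie below the gripper.

```bash
cat > h.py <<'E'
import numpy as np,cv2,pickle
from scipy.spatial.transform import Rotation as Rot
def foc(c): return 192/np.tan(np.radians(c["fovy"]/2))
def ray_fixed(c,u,v):
    f=foc(c);d=np.array([(u-c["cx"])/f,(v-c["cy"])/f,1]);R=np.array(c["R"]);return -R.T@c["t"],R.T@d
def tool(o):
    T=np.eye(4);T[:3,:3]=Rot.from_euler("xyz",o["orientation"]).as_matrix();T[:3,3]=o["tcp_pos"];return T
def ray_wrist(c,o,u,v):
    f=foc(c);a=np.array([u-c["cx"],v-c["cy"]]);r=np.hypot(*a);th=r/f
    d=np.r_[a/max(r,1e-9)*np.sin(th),np.cos(th)];M=tool(o)@c["T_tool_cam"];return M[:3,3],M[:3,:3]@d
def proj_wrist(c,o,X):
    M=np.linalg.inv(tool(o)@c["T_tool_cam"]);p=M[:3,:3]@X+M[:3,3];rr=np.hypot(p[0],p[1]);th=np.arctan2(rr,p[2]);return np.array([c["cx"],c["cy"]])+foc(c)*th*p[:2]/rr
def atz(r,z): return r[0]+r[1]*(z-r[0][2])/r[1][2]
def rows_delta(o,target,yaw):
    "total shift in tool axes (units of 0.2m) and turn about tool z (units .5 rad), assumes tool-down"
    R=tool(o)[:3,:3];Rt=Rot.from_euler("xyz",[np.pi,0,yaw]).as_matrix()
    return R.T@(np.array(target)-o["tcp_pos"])/.2, Rot.from_matrix(R.T@Rt).as_rotvec()/.5
E
python3 - <<'E'
from h import *
o,d=pickle.load(open("s0.pkl","rb"));t=d["top"]
k=512/800
for n,u,v,z in [("lock",321,333,.08),("boxFL",272,352,.074),("boxFR",379,345,.074),("boxBL",267,288,.074),("boxBR",373,279,.074),("tin",419,342,.026),("lid",451,278,.01),("red",514,331,.067),("blue",497,328,.067),("blk",479,325,.067),("b1",468,316,.034),("b2",524,323,.034),("b3",522,342,.034),("b4",466,335,.034),("cabinet edge z?",400,212,.5)]:
    print(n,np.round(atz(ray_fixed(t,u*k,v*k),z),3))
E
```

```text
lock [0.457 0.163 0.08 ]
boxFL [0.414 0.275 0.074]
boxFR [0.43  0.031 0.074]
boxBL [0.562 0.289 0.074]
boxBR [0.582 0.044 0.074]
tin [ 0.439 -0.062  0.026]
lid [ 0.593 -0.14   0.01 ]
red [ 0.461 -0.281  0.067]
blue [ 0.468 -0.241  0.067]
blk [ 0.475 -0.2    0.067]
b1 [ 0.499 -0.178  0.034]
b2 [ 0.482 -0.31   0.034]
b3 [ 0.438 -0.304  0.034]
b4 [ 0.454 -0.173  0.034]
cabinet edge z? [ 0.645 -0.017  0.5  ]
```

Call:
arm_command(
  rows=[
    {"delta_pos": [-0.156, -0.127, 0], "rot": [0, 0, 0]},
    {"delta_pos": [-0.156, -0.127, 0], "rot": [0, 0, 0]},
    {"delta_pos": [-0.156, -0.127, 0], "rot": [0, 0, 0]},
    {"delta_pos": [-0.156, -0.127, 0], "rot": [0, 0, 0]},
    {"delta_pos": [-0.156, -0.127, 0], "rot": [0, 0, 0]},
    {"delta_pos": [-0.156, -0.127, 0], "rot": [0, 0, 0]},
    {"delta_pos": [-0.156, -0.127, 0], "rot": [0, 0, 0]},
    {"delta_pos": [-0.156, -0.127, 0], "rot": [0, 0, 0]},
    {"delta_pos": [-0.156, -0.127, 0], "rot": [0, 0, 0]},
    {"delta_pos": [-0.156, -0.127, 0], "rot": [0, 0, 0]},
    {"delta_pos": [-0.156, -0.127, 0], "rot": [0, 0, 0]},
  ],
  grip=1,
)

```text
time_s: 1.25
tcp_pos: [0.4587, 0.1627, 0.1918]
orientation: [-3.141, -0.0, 2.697]
ft_force: [0.8, 0.3, 0.4]
grip_width: 0.0853
finger_force: 0.0
```

Call:
arm_command(
  rows=[
    {"delta_pos": [0, 0, 0], "rot": [0, 0, -0.299]},
    {"delta_pos": [0, 0, 0], "rot": [0, 0, -0.299]},
    {"delta_pos": [0, 0, 0], "rot": [0, 0, -0.299]},
    {"delta_pos": [0, 0, 0], "rot": [0, 0, -0.299]},
    {"delta_pos": [0, 0, 0], "rot": [0, 0, -0.299]},
    {"delta_pos": [0, 0, 0], "rot": [0, 0, -0.299]},
    {"delta_pos": [0, 0, 0], "rot": [0, 0, -0.299]},
    {"delta_pos": [0, 0, 0], "rot": [0, 0, -0.299]},
    {"delta_pos": [0, 0, 0], "rot": [0, 0, -0.299]},
    {"delta_pos": [0, 0, 0], "rot": [0, 0, -0.299]},
    {"delta_pos": [0, 0, 0], "rot": [0, 0, -0.299]},
    {"delta_pos": [0, 0, 0], "rot": [0, 0, -0.299]},
  ],
)

```text
time_s: 2.45
tcp_pos: [0.4581, 0.1642, 0.1917]
orientation: [3.141, -0.0, -1.786]
ft_force: [-0.2, 0.2, -0.4]
grip_width: 0.0856
finger_force: 0.0
```

Call:
arm_command(
  rows=[
    {"delta_pos": [0, 0, 0], "rot": [0, 0, -0.299]},
    {"delta_pos": [0, 0, 0], "rot": [0, 0, -0.299]},
    {"delta_pos": [0, 0, 0], "rot": [0, 0, 0]},
    {"delta_pos": [0, 0, 0], "rot": [0, 0, 0]},
  ],
)

```text
time_s: 2.85
tcp_pos: [0.4583, 0.1642, 0.1918]
orientation: [3.141, -0.0, -1.497]
ft_force: [0.1, -1.0, 0.4]
grip_width: 0.0854
finger_force: 0.0
```

Run:
```python
from h import *
from workcell import readout,cams
o=readout.get_obs();c=cams.capture("wrist");pickle.dump((o,c),open("w1.pkl","wb"))
print(o["tcp_pos"],o["orientation"],o["joint_pos"])
cv2.imwrite("pics/w1.png",cv2.resize(c["pixels"][:,:,::-1],(800,600),interpolation=cv2.INTER_CUBIC))
```

```text
[0.45829056 0.16423221 0.19179219] [ 3.14112166e+00 -9.10876829e-05 -1.49655438e+00] [ 2.11238434e-01  3.10113034e-02 -3.16065532e-01  1.22419852e+00
 -2.59107692e-05 -1.43379981e+00]
```

View pics/w1.png

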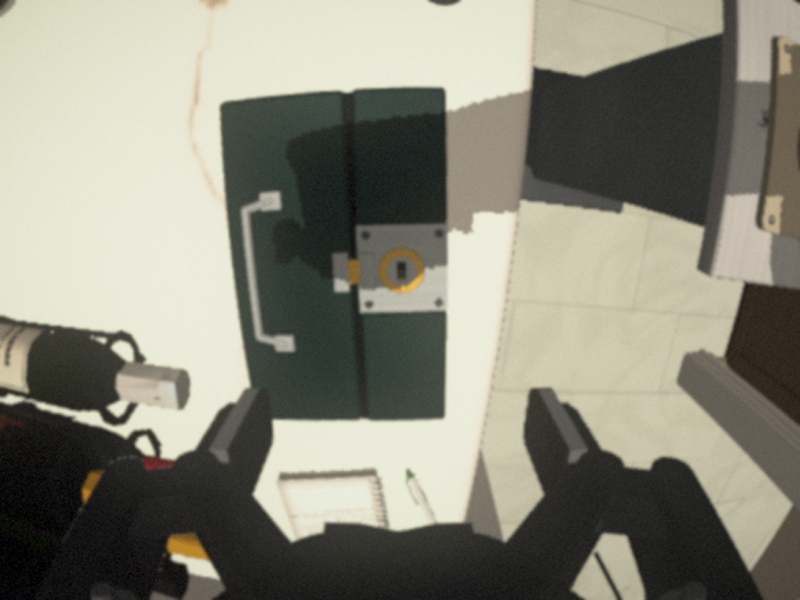

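The wrist view shows the brass bezel centred near (402,271), the box's front edge at x≈445 (rows 88–418), and the tin barely visible at the top.

Run:
```python
from h import *
o,c=pickle.load(open("w1.pkl","rb"));k=1/1.5625
im=c["pixels"];hsv=cv2.cvtColor(im,cv2.COLOR_RGB2HSV)
m=((hsv[...,0]>12)&(hsv[...,0]<32)&(hsv[...,1]>120)&(hsv[...,2]>70)).astype(np.uint8)
m[:, :238]=0;m[:,285:]=0;m[:150]=0;m[200:]=0
p=np.argwhere(m)[:,::-1].astype(np.float32);(x,y),r=cv2.minEnclosingCircle(p);print(len(p),x,y,r)
print("lock",atz(ray_wrist(c,o,x,y),.08))
# dark slot hole centroid
g=im.sum(2);w=(g[150:200,240:280]<150)&(np.hypot(*(np.mgrid[150:200,240:280]-np.array([y,x])[:,None,None]))<9)
q=np.argwhere(w)+[150,240];print("slot",len(q),q.mean(0)[::-1],atz(ray_wrist(c,o,*q.mean(0)[::-1]),.079))
# front edge fit: green->white on column scan
P=[]
for v in list(range(62,120,3))+list(range(205,262,3)):
    row=hsv[v,270:300,1].astype(int)*0+im[v,270:300].astype(int).sum(1); d=np.diff(cv2.GaussianBlur(row.astype(np.float32).reshape(1,-1),(1,1),0)[0]);i=d.argmax();P.append(atz(ray_wrist(c,o,270+i+.5,v),.074))
P=np.array(P);l=cv2.fitLine(P[:,:2].astype(np.float32),cv2.DIST_HUBER,0,.001,.001).ravel();print("front dir",l,"yaw",np.arctan2(-l[0]*np.sign(l[1]),abs(l[1])))
yw=np.arctan2(-l[0]*np.sign(l[1]),abs(l[1]))
L=atz(ray_wrist(c,o,x,y),.08)[:2];n=np.array([np.cos(yw),np.sin(yw)]);print("front->lock (expect .031)",n@(L-l[2:]))
# goals
for nme,T,yaw in (("tin",[.439,-.09,.17],-1.62),("blk",[.465,-.265,.15],-1.74)):
    print(nme,rows_delta(o,T,yaw))
```

```text
307 256.4565124511719 172.5 14.189115524291992
lock [0.45634328 0.16064406 0.08      ]
slot 18 [256.61111111 170.94444444] [0.4562856  0.15924856 0.079     ]
front dir [ 0.10135759 -0.99485004  0.42692614  0.15030587] yaw 0.10153195
front->lock (expect .031) 0.030313505943951522
tin (array([1.26049525, 0.19042251, 0.10916545]), array([ 9.29555740e-04, -2.40086638e-04,  2.46891182e-01]))
blk (array([2.14271839, 0.12563552, 0.20921531]), array([ 9.15164817e-04, -2.95937221e-04,  4.86891178e-01]))
```

Call:
arm_command(
  rows=[
    {"delta_pos": [0.21, 0.032, 0.018], "rot": [0, 0, 0.041]},
    {"delta_pos": [0.21, 0.032, 0.018], "rot": [0, 0, 0.041]},
    {"delta_pos": [0.21, 0.032, 0.018], "rot": [0, 0, 0.041]},
    {"delta_pos": [0.21, 0.032, 0.018], "rot": [0, 0, 0.041]},
    {"delta_pos": [0.21, 0.032, 0.018], "rot": [0, 0, 0.041]},
    {"delta_pos": [0.21, 0.032, 0.018], "rot": [0, 0, 0.041]},
    {"delta_pos": [0, 0, 0], "rot": [0, 0, 0]},
    {"delta_pos": [0, 0, 0], "rot": [0, 0, 0]},
  ],
)

```text
time_s: 3.7
tcp_pos: [0.4264, -0.0891, 0.1703]
orientation: [3.141, 0.001, -1.62]
ft_force: [0.6, 0.3, -0.3]
grip_width: 0.0852
finger_force: 0.0
```

Run:
```python
from h import *
from workcell import readout,cams
o=readout.get_obs();c=cams.capture("wrist");pickle.dump((o,c),open("w2.pkl","wb"))
print(o["tcp_pos"],o["orientation"])
cv2.imwrite("pics/w2.png",c["pixels"][:,:,::-1])
print(rows_delta(o,[.465,-.275,.15],-1.74))
```

```text
[ 0.42643925 -0.08914819  0.17032549] [ 3.14140241e+00  6.37385791e-04 -1.62034224e+00]
(array([ 0.91863456, -0.23860854,  0.10099654]), array([0.0004563 , 0.00125049, 0.23931564]))
```

Call:
arm_command(
  rows=[
    {"delta_pos": [0.184, -0.048, 0.02], "rot": [0, 0, 0.048]},
    {"delta_pos": [0.184, -0.048, 0.02], "rot": [0, 0, 0.048]},
    {"delta_pos": [0.184, -0.048, 0.02], "rot": [0, 0, 0.048]},
    {"delta_pos": [0.184, -0.048, 0.02], "rot": [0, 0, 0.048]},
    {"delta_pos": [0.184, -0.048, 0.02], "rot": [0, 0, 0.048]},
    {"delta_pos": [0, 0, 0], "rot": [0, 0, 0]},
    {"delta_pos": [0, 0, 0], "rot": [0, 0, 0]},
  ],
)

```text
time_s: 4.45
tcp_pos: [0.4578, -0.275, 0.1501]
orientation: [3.141, 0.001, -1.736]
ft_force: [0.2, 0.6, 0.2]
grip_width: 0.0855
finger_force: 0.0
```

Run:
```python
from h import *
from workcell import readout,cams
o=readout.get_obs();c=cams.capture("wrist");pickle.dump((o,c),open("w3.pkl","wb"))
print(o["tcp_pos"],o["orientation"])
a=cv2.imread("pics/w2.png")[60:310,60:460];b=c["pixels"][60:310,60:460,::-1]
cv2.imwrite("pics/w23.png",cv2.resize(np.hstack([a,b]),(800,250)) if 0 else cv2.resize(np.vstack([a,b]),(480*1,600)))
```

```text
[ 0.45783583 -0.27498879  0.15014554] [ 3.14082600e+00  1.13502903e-03 -1.73563265e+00]
```

View pics/w23.png

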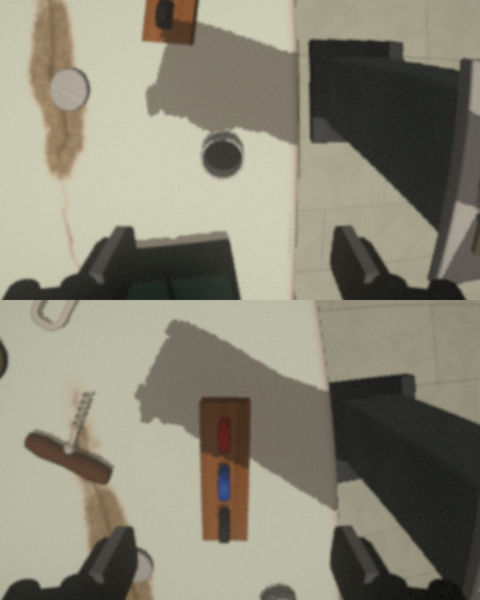

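The tin sits at about (222,155) in the upper crop. In the lower crop, the red, blue and black caps are at (224,435), (224,483) and (224,525).

```bash
cat > fit.py <<'E'
from h import *
from scipy.optimize import minimize
S=8
def hull(c,o,pts):
    uv=np.array([proj_wrist(c,o,p) for p in pts]);return cv2.convexHull(((uv+.5)*S-.5).astype(np.float32)).astype(np.int32)
def box(x,y,yaw,sx,sy,z0,z1):
    R=np.array([[np.cos(yaw),-np.sin(yaw)],[np.sin(yaw),np.cos(yaw)]])
    return [np.r_[R@[a*sx/2,b*sy/2]+[x,y],z] for a in(-1,1) for b in(-1,1) for z in(z0,z1)]
def cyl(x,y,r,z0,z1): return [np.array([x+r*np.cos(a),y+r*np.sin(a),z]) for a in np.linspace(0,6.283,40) for z in (z0,z1)]
def render(h):
    m=np.zeros((384*S,512*S),np.uint8);[cv2.fillConvexPoly(m,q,255) for q in h];return cv2.resize(m,(512,384),interpolation=cv2.INTER_AREA)/255.
E
cat > fit_block.py <<'E'
from fit import *
o,c=pickle.load(open("w3.pkl","rb"));im=c["pixels"];hsv=cv2.cvtColor(im,cv2.COLOR_RGB2HSV);H,Sa,V=[hsv[...,i].astype(int) for i in range(3)]
win=np.zeros((384,512),bool);win[125:270,215:285]=1
red=win&((H<6)|(H>172))&(Sa>140);blue=win&(H>105)&(H<130)&(Sa>100)
allm=win&((Sa>90)|(V<70))
allm=cv2.morphologyEx(allm.astype(np.uint8),cv2.MORPH_OPEN,np.ones((3,3)))>0
print(red.sum(),blue.sum(),allm.sum())
def off(p,d): return p[0]-np.sin(p[2])*d,p[1]+np.cos(p[2])*d
def cost(p,ret=0):
    bx=hull(c,o,box(*p[:3],.044,.134,0,.034));r=hull(c,o,box(*off(p,-.042),p[2],.010,.026,.034,.067));b=hull(c,o,box(*off(p,0),p[2],.010,.026,.034,.067));k=hull(c,o,box(*off(p,.042),p[2],.010,.026,.034,.067))
    A=np.abs(render([r])-red).sum();B=np.abs(render([b])-blue*1.)[:].sum();C=np.abs(render([bx,r,b,k])-allm)[win].sum()
    return (A,B,C) if ret else A+B+.3*C
best=None
for y0 in(-.14,-.2):
    s=minimize(cost,[.465,-.24,y0],method="Nelder-Mead",options=dict(initial_simplex=[[.465,-.24,y0],[.475,-.24,y0],[.465,-.23,y0],[.465,-.24,y0+.06]],xatol=1e-4,fatol=.1))
    print(s.x,s.fun,cost(s.x,1),"red",off(s.x,-.042))
p=s.x
# independent red-only
f=lambda q:np.abs(render([hull(c,o,box(q[0],q[1],p[2],.010,.026,.034,.067))])-red).sum()
q0=off(p,-.042);s2=minimize(f,q0,method="Nelder-Mead",options=dict(initial_simplex=[q0,(q0[0]+.003,q0[1]),(q0[0],q0[1]+.003)]));print("redonly",s2.x,s2.fun)
# tin
o2,c2=pickle.load(open("w2.pkl","rb"));g=c2["pixels"];M=np.zeros((384,512),bool);u,v=60+222/1.2,60+155/1.2
print("tin mouth approx",atz(ray_wrist(c2,o2,u,v-2),.026),"d to lid ok")
E
python3 fit_block.py
```

```text
249 191 4578
[ 0.4714265  -0.23903747 -0.17191644] 404.2913725490196 (np.float64(129.5843137254902), np.float64(178.3764705882353), np.float64(321.10196078431375)) red (np.float64(0.46424152828151516), np.float64(-0.2804183366153298))
[ 0.47125205 -0.24041386 -0.18571322] 400.0670588235294 (np.float64(120.5450980392157), np.float64(174.57254901960783), np.float64(349.8313725490196)) red (np.float64(0.4634968543984367), np.float64(-0.28169166074041446))
redonly [ 0.46348056 -0.28174742] 120.44313725490197
tin mouth approx [ 0.43810784 -0.06694749  0.026     ] d to lid ok
```

Run:
```python
from fit import *
o,c=pickle.load(open("w3.pkl","rb"));im=c["pixels"][120:275,205:290,::-1];k=3.8
A=cv2.resize(im,None,fx=k,fy=k,interpolation=cv2.INTER_NEAREST);B=A.copy()
p=[.4714,-.2395,-.178];off=lambda d:(p[0]-np.sin(p[2])*d,p[1]+np.cos(p[2])*d)
for b in [box(*p,.044,.134,0,.034)]+[box(*off(d),p[2],.010,.026,.034,.067) for d in(-.042,0,.042)]:
    for i in range(8):
        for j in range(i):
            if bin(i^j).count("1")==1:
                q=[tuple((((proj_wrist(c,o,b[n])+.5-[205,120])*k)).astype(int)) for n in(i,j)];cv2.line(B,q[0],q[1],(0,255,0),1)
cv2.imwrite("pics/ov.png",np.hstack([A,B]))
```

```text
(no output)
```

View pics/ov.png

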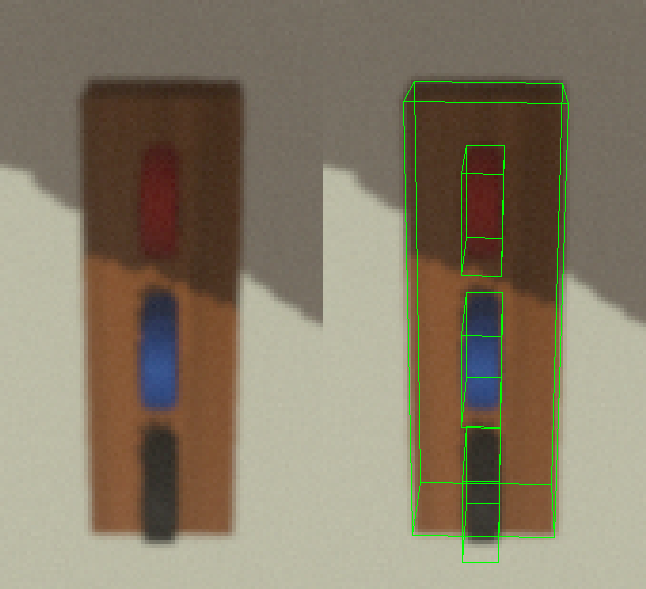

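The fit matches the block's outline. The caps have rounded tops, so I'll refit using an arched cap.

```bash
cat >> fit.py <<'E'
def cap(x,y,yaw,z0=.034):
    P=box(x,y,yaw,.010,.026,z0,z0+.020)
    for a in np.linspace(0,np.pi,13): 
        P+=box(x-np.sin(yaw)*.013*np.cos(a),y+np.cos(yaw)*.013*np.cos(a),yaw,.010,0,z0+.020,z0+.020+.013*np.sin(a))
    return P
E
sed -i 's/box(\(\*off([^)]*)\),p\[2\],.010,.026,.034,.067)/cap(\1,p[2])/g; s/box(q\[0\],q\[1\],p\[2\],.010,.026,.034,.067)/cap(q[0],q[1],p[2])/; s/Sa>140/Sa>110/;s/(Sa>100)/(Sa>50)/' fit_block.py
cat >> fit_block.py <<'E'
H2=cv2.cvtColor(g,cv2.COLOR_RGB2GRAY);w=np.zeros_like(H2,bool);w[165:215,220:272]=1
dark=w&(H2<75);q=np.argwhere(dark).astype(float)[:,::-1]
tm=lambda a:render([hull(c2,o2,cyl(a[0],a[1],.0195,.026,.026))])
print("dark px",len(q),"mouth model px",tm([.438,-.067]).sum())
# rim brightness outline: whole tin silhouette vs bright table
sil=w&(H2<150);f=lambda a:np.abs(render([hull(c2,o2,cyl(a[0],a[1],.022,0,.026))])-sil)[w].sum()
s3=minimize(f,[.438,-.067],method="Nelder-Mead",options=dict(initial_simplex=[[.438,-.067],[.444,-.067],[.438,-.061]]));print("tin",s3.x,s3.fun,sil.sum())
print(rows_delta(o,[s2.x[0],s2.x[1],.10],p[2]-np.pi/2))
E
python3 fit_block.py
```

```text
252 238 4578
[ 0.47109027 -0.23981001 -0.18091995] 253.90509803921566 (np.float64(81.55294117647058), np.float64(83.87450980392157), np.float64(294.9254901960784)) red (np.float64(0.4635330143478526), np.float64(-0.28112450559433005))
[ 0.47122858 -0.24007106 -0.18114358] 252.74627450980392 (np.float64(82.10980392156863), np.float64(83.51764705882353), np.float64(290.39607843137253)) red (np.float64(0.46366208450609164), np.float64(-0.28138387083037036))
redonly [ 0.46400925 -0.28211849] 79.93333333333332
tin mouth approx [ 0.43810784 -0.06694749  0.026     ] d to lid ok
dark px 555 mouth model px 856.1960784313725
tin [ 0.43894405 -0.06375205] 228.50196078431375 1263
(array([ 0.03038483, -0.03649049,  0.25066549]), array([0.00155177, 0.00225751, 0.03261539]))
```

Call:
arm_command(
  rows=[
    {"delta_pos": [0.015, -0.018, 0.1], "rot": [0, 0, 0.016]},
    {"delta_pos": [0.015, -0.018, 0.1], "rot": [0, 0, 0.016]},
    {"delta_pos": [0, 0, 0.1], "rot": [0, 0, 0]},
    {"delta_pos": [0, 0, 0.1], "rot": [0, 0, 0]},
    {"delta_pos": [0, 0, 0.08], "rot": [0, 0, 0]},
    {"delta_pos": [0, 0, 0.05], "rot": [0, 0, 0]},
    {"delta_pos": [0, 0, 0.025], "rot": [0, 0, 0]},
    {"delta_pos": [0, 0, 0], "rot": [0, 0, 0]},
    {"delta_pos": [0, 0, 0], "rot": [0, 0, 0]},
  ],
)

```text
time_s: 5.4
tcp_pos: [0.4641, -0.2832, 0.0402]
orientation: [-3.14, -0.001, -1.752]
ft_force: [0.0, -0.3, 0.5]
grip_width: 0.0856
finger_force: 0.0
```

Call:
arm_command(
  rows=[
    {"delta_pos": [0, 0, 0], "rot": [0, 0, 0]},
    {"delta_pos": [0, 0, 0], "rot": [0, 0, 0]},
    {"delta_pos": [0, 0, 0], "rot": [0, 0, 0]},
    {"delta_pos": [0, 0, 0], "rot": [0, 0, 0]},
    {"delta_pos": [0, 0, 0], "rot": [0, 0, 0]},
    {"delta_pos": [0, 0, 0], "rot": [0, 0, 0]},
    {"delta_pos": [0, 0, 0], "rot": [0, 0, 0]},
    {"delta_pos": [0, 0, 0], "rot": [0, 0, 0]},
  ],
  grip=-1,
  squeeze=40,
)

```text
time_s: 6.2
tcp_pos: [0.4634, -0.2832, 0.0394]
orientation: [3.142, 0.0, -1.752]
ft_force: [-0.9, 0.1, -0.7]
grip_width: -0.0
finger_force: 0.0
```

The gripper shut without catching the key, so I'll look.

Run:
```python
from h import *
from workcell import readout,cams
o=readout.get_obs();c=cams.capture("wrist");pickle.dump((o,c),open("w4.pkl","wb"));s=cams.capture("side")
print(o["tcp_pos"],o["grip_width"],o["finger_force"],proj_wrist(c,o,o["tcp_pos"]))
a=cv2.resize(c["pixels"][90:330,120:400,::-1],(420,360));b=cv2.resize(s["pixels"][200:280,230:310,::-1],(360,360),interpolation=cv2.INTER_CUBIC)
cv2.imwrite("pics/w4.png",np.hstack([a,b]))
```

```text
[ 0.46339743 -0.28318763  0.03939476] -3.3897817844247265e-05 0.0 [253.72933177 220.16222768]
```

View pics/w4.png

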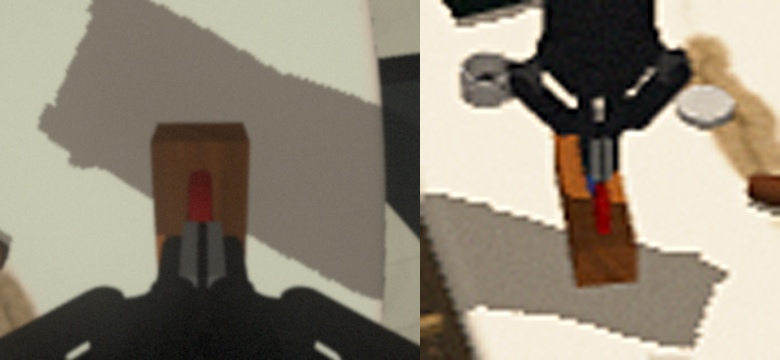

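Run:
```python
from h import *
o0,d=pickle.load(open("s0.pkl","rb"));s=d["side"];t=d["top"]
o,c=pickle.load(open("w4.pkl","rb"))
def pf(c,X):
    p=c["R"]@np.array(X)+c["t"];return np.array([c["cx"],c["cy"]])+foc(c)*p[:2]/p[2]
for n,X in (("tcp",o["tcp_pos"]),("tcp+30",o["tcp_pos"]+[0,0,.03]),("redtop",[.4637,-.2815,.067]),("redbase",[.4637,-.2815,.034]),("red_y-25top",[.459,-.306,.067]),("blkend-",[.4593,-.306,.034]),("tin",[.4385,-.065,.026])):
    q=pf(s,X);print(n,q,"crop",(q-[230,200])*4.5,"wristcrop",(proj_wrist(c,o,np.array(X))-[120,90])*1.5)
cs=cv2.imread("pics/side0.png");h=cv2.cvtColor(cs,cv2.COLOR_BGR2HSV);m=((h[...,0]<6)|(h[...,0]>172))&(h[...,1]>180)&(h[...,2]>90)
m[:220]=0;m[:,:240]=0;m[:,300:]=0;m[280:]=0;q=np.argwhere(m);print("red in side0",q.min(0)[::-1],q.max(0)[::-1],q.mean(0)[::-1],len(q))
b=(h[...,0]>105)&(h[...,0]<130)&(h[...,1]>150);b[:210]=0;b[:,:240]=0;b[:,300:]=0;b[280:]=0;q=np.argwhere(b);print("blue",q.min(0)[::-1],q.max(0)[::-1],len(q))
```

```text
tcp [269.66053469 247.80618169] crop [178.47240611 215.1278176 ] wristcrop [200.59399765 195.24334152]
tcp+30 [269.61797599 240.43474551] crop [178.28089197 181.95635479] wristcrop [200.42834055 226.71426946]
redtop [269.54763089 240.68298091] crop [177.96433902 183.07341411] wristcrop [200.46126721 227.70044896]
redbase [269.5952375  248.76169776] crop [178.17856873 219.42763992] wristcrop [200.63367499 193.88620055]
red_y-25top [270.53992663 245.8144477 ] crop [182.42966985 206.16501467] wristcrop [201.00876571 168.25044014]
blkend- [270.66601953 253.9319875 ] crop [182.9970879  242.69394375] wristcrop [200.43952256 142.14913339]
tin [244.36608186 214.27323512] crop [64.64736836 64.22955804] wristcrop [286.88249248 441.82476732]
red in side0 [269 241] [271 251] [270.10714286 245.67857143] 28
blue [266 225] [269 240] 32
```

Call:
arm_command(
  rows=[
    {"delta_pos": [0, 0, -0.15], "rot": [0, 0, 0]},
    {"delta_pos": [0, 0, -0.15], "rot": [0, 0, 0]},
    {"delta_pos": [0, 0, 0], "rot": [0, 0, 0]},
    {"delta_pos": [0, 0, 0], "rot": [0, 0, 0]},
  ],
)

```text
time_s: 6.7
tcp_pos: [0.4641, -0.2837, 0.1002]
orientation: [-3.14, -0.001, -1.752]
ft_force: [-0.6, 0.2, -0.0]
grip_width: -0.0001
finger_force: 0.0
```

Run:
```python
from h import *
from workcell import readout,cams
o=readout.get_obs();c=cams.capture("wrist");s=cams.capture("side");pickle.dump((o,c,s),open("w5.pkl","wb"))
def pf(c,X):
    p=c["R"]@np.array(X)+c["t"];return np.array([c["cx"],c["cy"]])+foc(c)*p[:2]/p[2]
R=tool(o)[:3,:3]
a=c["pixels"][150:310,160:350,::-1].copy();b=s["pixels"][190:270,230:310,::-1].copy()
a=cv2.resize(a,None,fx=2.2,fy=2.2,interpolation=cv2.INTER_CUBIC);b=cv2.resize(b,None,fx=4.4,fy=4.4,interpolation=cv2.INTER_CUBIC)
for z in (0,-.02,-.04,-.06):
    X=o["tcp_pos"]+R@[.011,0,z];q=(proj_wrist(c,o,X)-[160,150])*2.2;r=(pf(s,X)-[230,190])*4.4
    for im,e in((a,q),(b,r)): cv2.circle(im,tuple(e.astype(int)),3,(0,255,0) if z==0 else (255,0,255),-1)
    print(z,q,r+[418,0])
print(o["tcp_pos"]);cv2.imwrite("pics/w5.png",np.hstack([a,b]))
```

```text
0 [206.22501896 120.73693656] [595.33308351 197.70410961]
-0.02 [206.06526105 147.2446726 ] [595.17058557 174.95811132]
-0.04 [205.87090564 179.87463928] [595.00530114 151.82206964]
-0.06 [205.63080859 220.78901322] [594.83715795 128.28586524]
[ 0.46407743 -0.28368469  0.10022944]
```

View pics/w5.png

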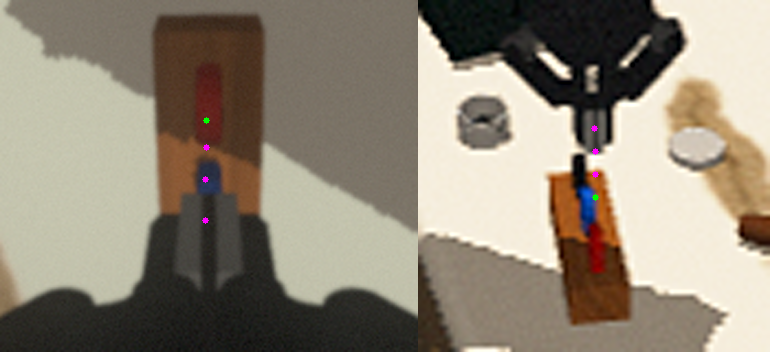

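The fingertips are about 42 mm behind the reported TCP (wrist crop row 193, side crop row 152), so they shut above the cap. I'll go 41 mm lower than before and grip there.

Call:
arm_command(
  rows=[
    {"delta_pos": [0, 0, 0], "rot": [0, 0, 0]},
    {"delta_pos": [0, 0, 0], "rot": [0, 0, 0]},
    {"delta_pos": [0, 0, 0], "rot": [0, 0, 0]},
    {"delta_pos": [0, 0, 0], "rot": [0, 0, 0]},
    {"delta_pos": [0, 0, 0.1], "rot": [0, 0, 0]},
    {"delta_pos": [0, 0, 0.1], "rot": [0, 0, 0]},
    {"delta_pos": [0, 0, 0.1], "rot": [0, 0, 0]},
    {"delta_pos": [0, 0, 0.08], "rot": [0, 0, 0]},
    {"delta_pos": [0, 0, 0.06], "rot": [0, 0, 0]},
    {"delta_pos": [0, 0, 0.04], "rot": [0, 0, 0]},
    {"delta_pos": [0, 0, 0.03], "rot": [0, 0, 0]},
    {"delta_pos": [0, 0, 0], "rot": [0, 0, 0]},
  ],
  grip=1,
)

```text
time_s: 8.0
tcp_pos: [0.4631, -0.2829, -0.0031]
orientation: [3.141, 0.0, -1.752]
ft_force: [0.4, 0.1, 0.3]
grip_width: 0.0858
finger_force: 0.0
```

Call:
arm_command(
  rows=[
    {"delta_pos": [0, 0, 0], "rot": [0, 0, 0]},
    {"delta_pos": [0, 0, 0], "rot": [0, 0, 0]},
    {"delta_pos": [0, 0, 0], "rot": [0, 0, 0]},
    {"delta_pos": [0, 0, 0], "rot": [0, 0, 0]},
    {"delta_pos": [0, 0, 0], "rot": [0, 0, 0]},
    {"delta_pos": [0, 0, 0], "rot": [0, 0, 0]},
    {"delta_pos": [0, 0, 0], "rot": [0, 0, 0]},
    {"delta_pos": [0, 0, 0], "rot": [0, 0, 0]},
  ],
  grip=-1,
  squeeze=40,
)

```text
time_s: 8.8
tcp_pos: [0.4637, -0.2834, -0.0023]
orientation: [-3.141, -0.0, -1.752]
ft_force: [-0.0, -0.4, 2.8]
grip_width: 0.009
finger_force: 41.6
```

Call:
arm_command(
  rows=[
    {"delta_pos": [0, 0, 0], "rot": [0, 0, 0]},
    {"delta_pos": [0, 0, -0.02], "rot": [0, 0, 0]},
    {"delta_pos": [0, 0, -0.03], "rot": [0, 0, 0]},
    {"delta_pos": [0, 0, -0.05], "rot": [0, 0, 0]},
    {"delta_pos": [0, 0, -0.07], "rot": [0, 0, 0]},
    {"delta_pos": [0, 0, -0.1], "rot": [0, 0, 0]},
    {"delta_pos": [0, 0, -0.1], "rot": [0, 0, 0]},
    {"delta_pos": [0, 0, -0.08], "rot": [0, 0, 0]},
    {"delta_pos": [0, 0, 0], "rot": [0, 0, 0]},
    {"delta_pos": [0, 0, 0], "rot": [0, 0, 0]},
  ],
  squeeze=100,
)

```text
time_s: 9.8
tcp_pos: [0.4633, -0.2833, 0.0881]
orientation: [-3.141, -0.001, -1.752]
ft_force: [-0.2, -0.3, -0.6]
grip_width: 0.0083
finger_force: 98.0
```

Run:
```python
from h import *
from workcell import readout,cams
o=readout.get_obs();c=cams.capture("wrist");s=cams.capture("side");pickle.dump((o,c,s),open("w6.pkl","wb"))
im=c["pixels"];h=cv2.cvtColor(im,cv2.COLOR_RGB2HSV);m=((h[...,0]<6)|(h[...,0]>172))&(h[...,1]>110);m[:,:200]=0;m[:,310:]=0
n,l,st,ce=cv2.connectedComponentsWithStats(m.astype(np.uint8));print([ (list(st[i]),ce[i].round(1)) for i in range(1,n) if st[i,4]>20])
print("tcp px",proj_wrist(c,o,o["tcp_pos"]),"pred cap apex/-y edge shoulder",[proj_wrist(c,o,o["tcp_pos"]+tool(o)[:3,:3]@p).round(1) for p in ([0,0,-.0693],[.013,0,-.0363],[.013,0,-.056])])
print(o["tcp_pos"],o["orientation"],rows_delta(o,[.4385,-.066,.09],-1.752))
```

```text
[([np.int32(245), np.int32(231), np.int32(20), np.int32(65), np.int32(1143)], array([254.6, 264.2]))]
tcp px [253.73014709 220.16201756] pred cap apex/-y edge shoulder [array([253.4, 280.6]), array([253.6, 225.4]), array([253.5, 242.7])]
[ 0.46333033 -0.28327352  0.08806075] [-3.14108850e+00 -6.18439901e-04 -1.75245605e+00] (array([-1.04605592,  0.31836911, -0.01050369]), array([-0.00100802, -0.00123711, -0.00091179]))
```

Call:
arm_command(
  rows=[
    {"delta_pos": [-0.1735, 0.053, 0], "rot": [0, 0, 0]},
    {"delta_pos": [-0.1735, 0.053, 0], "rot": [0, 0, 0]},
    {"delta_pos": [-0.1735, 0.053, 0], "rot": [0, 0, 0]},
    {"delta_pos": [-0.1735, 0.053, 0], "rot": [0, 0, 0]},
    {"delta_pos": [-0.1735, 0.053, 0], "rot": [0, 0, 0]},
    {"delta_pos": [-0.1735, 0.053, 0], "rot": [0, 0, 0]},
    {"delta_pos": [0, 0, 0], "rot": [0, 0, 0]},
    {"delta_pos": [0, 0, 0], "rot": [0, 0, 0]},
  ],
)

```text
time_s: 10.7
tcp_pos: [0.4375, -0.0662, 0.0866]
orientation: [3.14, -0.0, -1.751]
ft_force: [1.9, -0.6, -0.5]
grip_width: 0.0079
finger_force: 98.0
```

Run:
```python
from h import *
from workcell import readout,cams
o=readout.get_obs();c=cams.capture("wrist");s=cams.capture("side");pickle.dump((o,c,s),open("w7.pkl","wb"))
print(o["tcp_pos"])
def pf(c,X):
    p=c["R"]@np.array(X)+c["t"];return np.array([c["cx"],c["cy"]])+foc(c)*p[:2]/p[2]
a=c["pixels"][120:320,170:340,::-1];b=s["pixels"][160:240,205:285,::-1].copy()
a=cv2.resize(a,None,fx=2,fy=2,interpolation=cv2.INTER_CUBIC);b=cv2.resize(b,None,fx=5,fy=5,interpolation=cv2.INTER_CUBIC)
for X in ([.4385,-.065,.026],):
    cv2.circle(a,tuple(((proj_wrist(c,o,np.array(X))-[170,120])*2).astype(int)),2,(0,255,0),-1);cv2.circle(b,tuple(((pf(s,X)-[205,160])*5).astype(int)),2,(0,255,0),-1)
X=o["tcp_pos"]+[0,0,.0103];cv2.circle(b,tuple(((pf(s,X)-[205,160])*5).astype(int)),2,(255,0,255),-1)
cv2.imwrite("pics/w7.png",np.hstack([a,b]))
```

```text
[ 0.4375012  -0.0662152   0.08656439]
```

View pics/w7.png

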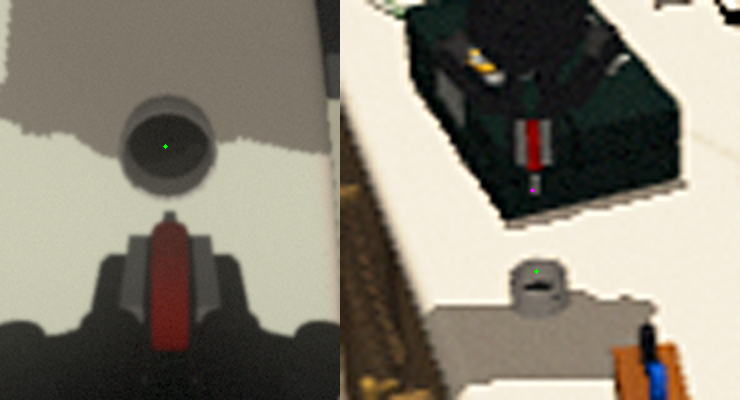

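Call:
arm_command(
  rows=[
    {"delta_pos": [0, 0, 0.1], "rot": [0, 0, 0]},
    {"delta_pos": [0, 0, 0.1], "rot": [0, 0, 0]},
    {"delta_pos": [0, 0, 0.1], "rot": [0, 0, 0]},
    {"delta_pos": [0, 0, 0.08], "rot": [0, 0, 0]},
    {"delta_pos": [0, 0, 0.04], "rot": [0, 0, 0]},
    {"delta_pos": [0, 0, 0], "rot": [0, 0, 0]},
    {"delta_pos": [0, 0, 0], "rot": [0, 0, 0]},
    {"delta_pos": [0, 0, 0], "rot": [0, 0, 0]},
  ],
)

```text
time_s: 11.6
tcp_pos: [0.4395, -0.0675, 0.0043]
orientation: [-3.14, -0.0, -1.753]
ft_force: [0.1, -0.4, -0.6]
grip_width: 0.0085
finger_force: 98.0
```

Call:
arm_command(
  rows=[
    {"delta_pos": [0, 0, 0], "rot": [0, 0, 0]},
    {"delta_pos": [0, 0, -0.1], "rot": [0, 0, 0]},
    {"delta_pos": [0, 0, -0.1], "rot": [0, 0, 0]},
    {"delta_pos": [0, 0, -0.1], "rot": [0, 0, 0]},
    {"delta_pos": [0, 0, -0.1], "rot": [0, 0, 0]},
    {"delta_pos": [0, 0, -0.1], "rot": [0, 0, 0]},
    {"delta_pos": [0, 0, -0.06], "rot": [0, 0, 0]},
    {"delta_pos": [0, 0, 0], "rot": [0, 0, 0]},
    {"delta_pos": [0, 0, 0], "rot": [0, 0, 0]},
  ],
)

```text
time_s: 12.5
tcp_pos: [0.4384, -0.0668, 0.1153]
orientation: [-3.141, -0.0, -1.752]
ft_force: [-0.1, 0.2, -1.2]
grip_width: 0.0086
finger_force: 98.0
```

Run:
```python
from h import *
from workcell import readout
o=readout.get_obs()
print(o["tcp_pos"],o["orientation"],o["joint_pos"],rows_delta(o,[.466,.09,o["tcp_pos"][2]],-1.476))
```

```text
[ 0.43837287 -0.06684234  0.11526198] [-3.14138004e+00 -2.42566770e-05 -1.75228850e+00] [-2.97284858e-01  1.01507261e-02 -5.07327613e-01  1.05310399e+00
  4.70300055e-07 -1.68658901e+00] (array([-7.96264516e-01,  5.68135921e-03, -2.05226866e-05]), array([-4.15824182e-04, -1.06948056e-04, -5.52577002e-01]))
```

Call:
arm_command(
  rows=[
    {"delta_pos": [-0.16, 0.0164, -0.018], "rot": [0, 0, 0]},
    {"delta_pos": [-0.16, 0.0164, -0.018], "rot": [0, 0, 0]},
    {"delta_pos": [-0.16, 0.0164, -0.018], "rot": [0, 0, 0]},
    {"delta_pos": [-0.16, 0.0164, -0.018], "rot": [0, 0, 0]},
    {"delta_pos": [-0.16, 0.0164, -0.018], "rot": [0, 0, 0]},
    {"delta_pos": [-0.16, 0.0164, -0.018], "rot": [0, 0, 0]},
    {"delta_pos": [-0.16, 0.0164, -0.018], "rot": [0, 0, 0]},
    {"delta_pos": [0, 0, 0], "rot": [0, 0, -0.184]},
    {"delta_pos": [0, 0, 0], "rot": [0, 0, -0.184]},
    {"delta_pos": [0, 0, 0], "rot": [0, 0, -0.184]},
    {"delta_pos": [0, 0, 0], "rot": [0, 0, 0]},
    {"delta_pos": [0, 0, 0], "rot": [0, 0, 0]},
  ],
)

```text
time_s: 13.7
tcp_pos: [0.4555, 0.1574, 0.1395]
orientation: [3.139, -0.0, -1.478]
ft_force: [0.4, 0.3, -0.5]
grip_width: 0.0082
finger_force: 98.0
```

Run:
```python
from fit import *
from workcell import readout,cams
o=readout.get_obs();c=cams.capture("wrist");pickle.dump((o,c),open("w8.pkl","wb"))
print(o["tcp_pos"],o["orientation"])
a=c["pixels"][90:270,160:350,::-1];a=cv2.resize(a,None,fx=3.15,fy=3.15,interpolation=cv2.INTER_CUBIC);print(a.shape)
cv2.imwrite("pics/w8.png",a)
```

```text
[0.45546892 0.15738294 0.13950486] [ 3.13948906e+00 -2.26875598e-04 -1.47831322e+00]
(567, 598, 3)
```

View pics/w8.png

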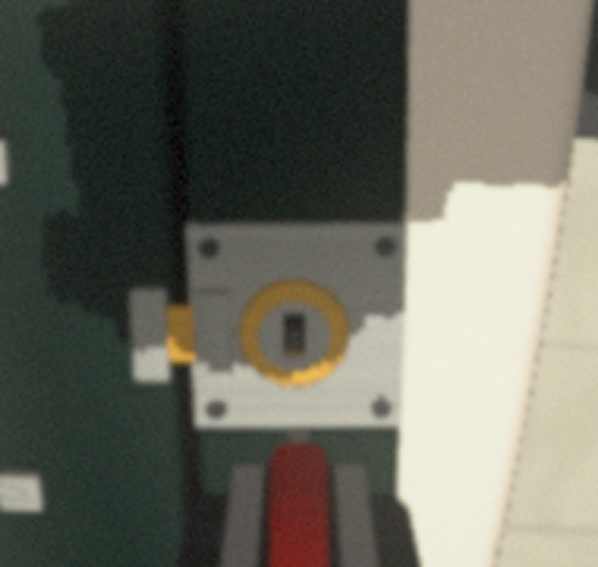

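The wrist view shows the bezel centred at (295,333) with the slot vertical at (294,333), and the blade tip at about (302,435). The yaw is right. I'll work out the remaining offset, key to lock, within this same camera view.

```bash
cat > off.py <<'E'
from fit import *
T=dict(orientation=[0,0,0],tcp_pos=np.zeros(3))   # work in tool coords
def capT(x,y,zs):  # shoulder at tool z=-zs, key up = -z, key y along tool x
    P=[]
    for sx in(-1,1):
        for sy in(-1,1): P+=[np.array([x+sx*.013,y+sy*.005,-zs-h]) for h in(0,.020)]
        for a in np.linspace(0,np.pi,13): P+=[np.array([x+.013*np.cos(a),y+sx*.005,-zs-.020-.013*np.sin(a)])]
    return P
for f in ("w6.pkl","w7.pkl","w8.pkl"):
    D=pickle.load(open(f,"rb"));o,c=D[:2];im=c["pixels"];h=cv2.cvtColor(im,cv2.COLOR_RGB2HSV)
    m=((h[...,0]<6)|(h[...,0]>172))&(h[...,1]>110);m[:,:200]=0;m[:,310:]=0;m[:215]=0
    for zs in (.0343,.0363,.0383):
        g=lambda a:np.abs(render([hull(c,T,capT(*a,zs))])-m).sum()
        s=minimize(g,[-.002,.001],method="Nelder-Mead",options=dict(initial_simplex=[[-.002,.001],[.001,.001],[-.002,.003]],xatol=1e-5,fatol=.05));print(f,zs,s.x.round(5),round(s.fun,1),m.sum())
o,c=pickle.load(open("w8.pkl","rb"));im=c["pixels"];h=cv2.cvtColor(im,cv2.COLOR_RGB2HSV)
b=(h[...,0]>12)&(h[...,0]<32)&(h[...,1]>110)&(h[...,2]>60);b[:,:232]=0;b[:,275:]=0;b[:170]=0;b[220:]=0
cn=max(cv2.findContours(b.astype(np.uint8),cv2.RETR_EXTERNAL,cv2.CHAIN_APPROX_NONE)[0],key=len);e=cv2.fitEllipse(cn);print(e)
L=atz(ray_wrist(c,o,*e[0]),.08);print("lock",L,"in tool",tool(o)[:3,:3].T@(L-o["tcp_pos"]))
fb=np.full((384,512),0);ff=lambda a:np.abs(render([hull(c,o,cyl(a[0],a[1],.0155,.080,.080))])-render([cn*S+S//2])).sum()
s=minimize(ff,L[:2],method="Nelder-Mead",options=dict(initial_simplex=[L[:2],L[:2]+[.002,0],L[:2]+[0,.002]],xatol=1e-5));L2=np.r_[s.x,.08];print("lock fit",L2,s.fun,"in tool",tool(o)[:3,:3].T@(L2-o["tcp_pos"]))
gr=im.sum(2).astype(float);w=gr[185:205,248:260];q=np.clip(250-w,0,None);yy,xx=np.mgrid[185:205,248:260];sl=((q*xx).sum()/q.sum(),(q*yy).sum()/q.sum());P=atz(ray_wrist(c,o,*sl),.078);print("slot",sl,"in tool",tool(o)[:3,:3].T@(P-o["tcp_pos"]))
E
python3 off.py
```

```text
w6.pkl 0.0343 [-0.00413  0.00051] 206.5 1160
w6.pkl 0.0363 [-0.00295  0.00037] 243.1 1160
w6.pkl 0.0383 [-0.002    0.00053] 286.7 1160
w7.pkl 0.0343 [-0.00496  0.00047] 285.9 1165
w7.pkl 0.0363 [-0.00376  0.00038] 323.9 1165
w7.pkl 0.0383 [-0.00281  0.00042] 368.1 1165
w8.pkl 0.0343 [-4.09e-03  5.00e-05] 119.7 1213
w8.pkl 0.0363 [-0.00318  0.00016] 157.1 1213
w8.pkl 0.0383 [-1.9e-03  8.0e-05] 202.5 1213
((252.83163452148438, 195.1363067626953), (32.38493728637695, 33.01878356933594), 91.56146240234375)
lock [0.45637559 0.1604044  0.08      ] in tool [-0.00293831 -0.001307    0.05950158]
lock fit [0.45676574 0.16118977 0.08      ] 113.32156862745099 in tool [-0.0036843  -0.00176801  0.05950044]
slot (np.float64(252.9608780050769), np.float64(194.7572047185307)) in tool [-0.00328415 -0.00120535  0.06150172]
```

Run:
```python
from h import *
for f in ("w7.pkl","w8.pkl"):
    D=pickle.load(open(f,"rb"));o,c=D[:2];g=c["pixels"].astype(int)
    print(f);print("R",g[216:238,252:259,0].tolist().__str__().replace("],","],\n") )
T=dict(orientation=[0,0,0],tcp_pos=np.zeros(3))
for x,z in ((0,-.0103),(.0035,-.0118),(.0055,-.015),(.0055,-.03)): print(x,z,[proj_wrist(c,T,np.array([x+d,0,z])).round(1) for d in(0,-.002,-.004)])
```

```text
w7.pkl
R [[85, 79, 84, 86, 83, 84, 88],
 [103, 98, 97, 104, 111, 110, 117],
 [136, 129, 131, 138, 148, 152, 145],
 [159, 158, 158, 167, 171, 174, 174],
 [177, 178, 178, 182, 188, 188, 187],
 [189, 190, 189, 193, 196, 199, 199],
 [197, 198, 199, 200, 199, 199, 199],
 [199, 198, 197, 199, 199, 198, 200],
 [189, 182, 182, 182, 185, 191, 194],
 [163, 150, 145, 142, 147, 165, 189],
 [131, 106, 100, 96, 107, 132, 175],
 [115, 85, 79, 78, 84, 116, 160],
 [105, 78, 70, 72, 79, 110, 156],
 [95, 78, 73, 73, 78, 101, 142],
 [86, 79, 75, 75, 80, 93, 124],
 [83, 82, 77, 81, 80, 84, 102],
 [83, 79, 81, 76, 79, 81, 84],
 [81, 80, 78, 81, 80, 78, 78],
 [79, 79, 82, 82, 84, 82, 79],
 [81, 83, 82, 80, 82, 81, 80],
 [81, 80, 83, 79, 83, 83, 84],
 [84, 82, 82, 78, 82, 82, 74]]
w8.pkl
R [[191, 188, 189, 191, 189, 191, 188],
 [187, 191, 187, 188, 188, 187, 190],
 [188, 187, 190, 187, 188, 189, 190],
 [185, 185, 185, 186, 187, 186, 187],
 [186, 190, 190, 189, 187, 187, 187],
 [191, 187, 189, 192, 191, 191, 194],
 [191, 192, 191, 193, 193, 194, 192],
 [194, 190, 189, 191, 191, 189, 192],
 [176, 176, 178, 175, 178, 177, 176],
 [143, 142, 140, 140, 139, 143, 142],
 [106, 104, 106, 104, 103, 104, 96],
 [90, 88, 91, 90, 90, 84, 75],
 [81, 88, 86, 88, 86, 81, 72],
 [84, 89, 87, 88, 87, 84, 73],
 [86, 91, 94, 89, 87, 87, 81],
 [92, 94, 93, 91, 92, 90, 89],
 [96, 95, 97, 92, 95, 94, 95],
 [96, 95, 95, 94, 96, 96, 93],
 [97, 98, 98, 95, 94, 97, 94],
 [98, 93, 99, 96, 96, 98, 97],
 [96, 96, 97, 96, 97, 96, 96],
 [97, 95, 100, 95, 95, 96, 96]]
0 -0.0103 [array([254.3, 226.6]), array([254.3, 229.4]), array([254.3, 232.2])]
0.0035 -0.0118 [array([254.3, 222.6]), array([254.3, 225.5]), array([254.3, 228.3])]
0.0055 -0.015 [array([254.3, 221.8]), array([254.3, 224.7]), array([254.3, 227.6])]
0.0055 -0.03 [array([254.3, 232.6]), array([254.3, 235.7]), array([254.3, 238.8])]
```

Call:
arm_command(
  rows=[
    {"delta_pos": [-0.0035, -0.006, 0.1], "rot": [0, 0, 0]},
    {"delta_pos": [0, 0, 0.1], "rot": [0, 0, 0]},
    {"delta_pos": [0, 0, 0.08], "rot": [0, 0, 0]},
    {"delta_pos": [0, 0, 0.05], "rot": [0, 0, 0]},
    {"delta_pos": [0, 0, 0], "rot": [0, 0, 0]},
    {"delta_pos": [0, 0, 0], "rot": [0, 0, 0]},
  ],
)

```text
time_s: 14.35
tcp_pos: [0.4577, 0.1583, 0.0749]
orientation: [-3.141, 0.0, -1.477]
ft_force: [-0.4, -0.4, 0.4]
grip_width: 0.0085
finger_force: 98.0
```

Call:
arm_command(
  rows=[
    {"delta_pos": [0, 0, 0.01], "rot": [0, 0, 0]},
    {"delta_pos": [0, 0, 0.01], "rot": [0, 0, 0]},
    {"delta_pos": [0, 0, 0.01], "rot": [0, 0, 0]},
    {"delta_pos": [0, 0, 0], "rot": [0, 0, 0]},
  ],
)

```text
time_s: 14.75
tcp_pos: [0.4574, 0.1584, 0.0686]
orientation: [3.142, -0.0, -1.476]
ft_force: [-0.9, 0.2, -0.4]
grip_width: 0.0087
finger_force: 98.0
```

Call:
arm_command(
  rows=[
    {"delta_pos": [0, 0, 0.01], "rot": [0, 0, 0]},
    {"delta_pos": [0, 0, 0.01], "rot": [0, 0, 0]},
    {"delta_pos": [0, 0, 0], "rot": [0, 0, 0]},
  ],
)

```text
time_s: 15.05
tcp_pos: [0.4573, 0.1584, 0.0643]
orientation: [3.141, 0.0, -1.476]
ft_force: [0.0, -0.5, 0.2]
grip_width: 0.0086
finger_force: 98.0
```

Call:
arm_command(
  rows=[
    {"delta_pos": [0, 0, 0.01], "rot": [0, 0, 0]},
    {"delta_pos": [0, 0, 0], "rot": [0, 0, 0]},
  ],
)

```text
time_s: 15.25
tcp_pos: [0.4574, 0.1588, 0.0625]
orientation: [-3.142, 0.001, -1.476]
ft_force: [-0.5, 0.9, -0.7]
grip_width: 0.0088
finger_force: 98.3
```

Call:
arm_command(
  rows=[
    {"delta_pos": [0, 0, 0.01], "rot": [0, 0, 0]},
    {"delta_pos": [0, 0, 0.01], "rot": [0, 0, 0]},
    {"delta_pos": [0, 0, 0], "rot": [0, 0, 0]},
  ],
)

```text
time_s: 15.55
tcp_pos: [0.4575, 0.159, 0.0585]
orientation: [-3.141, 0.001, -1.476]
ft_force: [0.0, 3.9, 0.4]
grip_width: 0.0086
finger_force: 98.3
```

Call:
arm_command(
  rows=[
    {"delta_pos": [0, 0, 0.01], "rot": [0, 0, 0]},
    {"delta_pos": [0, 0, 0.01], "rot": [0, 0, 0]},
    {"delta_pos": [0, 0, 0], "rot": [0, 0, 0]},
  ],
)

```text
time_s: 15.85
tcp_pos: [0.4575, 0.159, 0.0546]
orientation: [-3.141, 0.001, -1.476]
ft_force: [0.1, 5.7, 2.2]
grip_width: 0.0084
finger_force: 98.6
```

Call:
arm_command(
  rows=[
    {"delta_pos": [-0.004, 0, 0], "rot": [0, 0, 0]},
    {"delta_pos": [0, 0, 0.01], "rot": [0, 0, 0]},
    {"delta_pos": [0, 0, 0.01], "rot": [0, 0, 0]},
    {"delta_pos": [0, 0, 0], "rot": [0, 0, 0]},
  ],
)

```text
time_s: 16.25
tcp_pos: [0.4576, 0.1591, 0.0514]
orientation: [-3.141, -0.0, -1.476]
ft_force: [-1.6, 3.2, 6.2]
grip_width: 0.0082
finger_force: 99.1
```

Call:
arm_command(
  rows=[
    {"delta_pos": [0, 0, 0.01], "rot": [0, 0, 0]},
    {"delta_pos": [0, 0, 0.01], "rot": [0, 0, 0]},
    {"delta_pos": [0, 0, 0], "rot": [0, 0, 0]},
  ],
)

```text
time_s: 16.55
tcp_pos: [0.4575, 0.1591, 0.0469]
orientation: [-3.141, -0.0, -1.476]
ft_force: [-0.3, 4.2, 3.1]
grip_width: 0.0081
finger_force: 98.5
```

Call:
arm_command(
  rows=[
    {"delta_pos": [-0.003, 0, 0.01], "rot": [0, 0, 0]},
    {"delta_pos": [0, 0, 0.005], "rot": [0, 0, 0]},
    {"delta_pos": [0, 0, 0], "rot": [0, 0, 0]},
  ],
)

```text
time_s: 16.85
tcp_pos: [0.4575, 0.1591, 0.0443]
orientation: [-3.141, -0.002, -1.477]
ft_force: [-2.8, 2.2, 8.9]
grip_width: 0.0085
finger_force: 99.4
```

Call:
arm_command(
  rows=[
    {"delta_pos": [0, 0, 0.005], "rot": [0, 0, 0]},
    {"delta_pos": [0, 0, 0], "rot": [0, 0, 0]},
  ],
)

```text
time_s: 17.05
tcp_pos: [0.4575, 0.1591, 0.0435]
orientation: [-3.141, -0.002, -1.477]
ft_force: [-3.3, 1.5, 9.0]
grip_width: 0.0085
finger_force: 99.5
```

Call:
arm_command(
  rows=[
    {"delta_pos": [0, 0, 0.005], "rot": [0, 0, 0]},
    {"delta_pos": [0, 0, 0], "rot": [0, 0, 0]},
  ],
)

```text
time_s: 17.25
tcp_pos: [0.4576, 0.1591, 0.0433]
orientation: [-3.141, -0.002, -1.477]
ft_force: [-5.1, 2.0, 15.9]
grip_width: 0.0083
finger_force: 100.8
```

Call:
arm_command(
  rows=[
    {"delta_pos": [0, 0, 0.005], "rot": [0, 0, 0]},
    {"delta_pos": [0, 0, 0], "rot": [0, 0, 0]},
  ],
)

```text
time_s: 17.45
tcp_pos: [0.4577, 0.1591, 0.0433]
orientation: [-3.141, -0.002, -1.477]
ft_force: [-7.4, 1.1, 22.5]
grip_width: 0.0082
finger_force: 101.7
```

Call:
arm_command(
  rows=[
    {"delta_pos": [0, 0.004, -0.003], "rot": [0, 0, 0]},
    {"delta_pos": [0, 0, 0], "rot": [0, 0, 0]},
  ],
)

```text
time_s: 17.65
tcp_pos: [0.4577, 0.1591, 0.0433]
orientation: [-3.139, -0.002, -1.477]
ft_force: [-4.7, 1.2, 15.6]
grip_width: 0.0086
finger_force: 100.2
```

Call:
arm_command(
  rows=[
    {"delta_pos": [0, 0.001, 0], "rot": [0, 0, 0.2]},
    {"delta_pos": [0, 0.001, 0], "rot": [0, 0, 0.2]},
    {"delta_pos": [0, 0.001, 0], "rot": [0, 0, 0.2]},
    {"delta_pos": [0, 0.001, 0], "rot": [0, 0, 0.2]},
    {"delta_pos": [0, 0, 0], "rot": [0, 0, 0]},
  ],
  squeeze=115,
)

```text
time_s: 18.15
tcp_pos: [0.4573, 0.1588, 0.0433]
orientation: [-3.138, -0.002, -1.879]
ft_force: [-3.5, -0.1, 16.4]
grip_width: 0.0084
finger_force: 112.4
```

```bash
python3 -c "
from workcell import readout
o=readout.get_obs();print(o['tcp_pos'],o['orientation'],o['ft_force'],o['wrist_torque'],o['joint_pos'][5])"
```

```text
[0.45726071 0.1588164  0.04331343] [-3.13810021e+00 -1.50501703e-03 -1.87856683e+00] [-3.49492019 -0.13317971 16.39407128] [ 0.03620924  0.85650784 -0.00475394] -1.060312118154953
```

Call:
arm_command(
  rows=[
    {"delta_pos": [0, 0.001, 0], "rot": [0, 0, 0.2]},
    {"delta_pos": [0, 0.001, 0], "rot": [0, 0, 0.2]},
    {"delta_pos": [0, 0.001, 0], "rot": [0, 0, 0.2]},
    {"delta_pos": [0, 0.001, 0], "rot": [0, 0, 0.2]},
    {"delta_pos": [0, 0.001, 0], "rot": [0, 0, 0.2]},
    {"delta_pos": [0, 0, 0], "rot": [0, 0, 0]},
  ],
)

```text
time_s: 18.75
tcp_pos: [0.4566, 0.1591, 0.0433]
orientation: [-3.137, 0.0, -2.379]
ft_force: [-3.7, -1.0, 15.9]
grip_width: 0.0081
finger_force: 112.4
```

Call:
arm_command(
  rows=[
    {"delta_pos": [0, 0.001, 0], "rot": [0, 0, 0.2]},
    {"delta_pos": [0, 0.001, 0], "rot": [0, 0, 0.2]},
    {"delta_pos": [0, 0.001, 0], "rot": [0, 0, 0.2]},
    {"delta_pos": [0, 0.001, 0], "rot": [0, 0, 0.2]},
    {"delta_pos": [0, 0.001, 0], "rot": [0, 0, 0.2]},
    {"delta_pos": [0, 0, 0], "rot": [0, 0, 0]},
  ],
)

```text
time_s: 19.35
tcp_pos: [0.456, 0.1596, 0.0433]
orientation: [-3.137, 0.002, -2.879]
ft_force: [-3.0, -1.1, 15.5]
grip_width: 0.0081
finger_force: 112.5
```

```bash
python3 -c "
from workcell import readout
o=readout.get_obs();print(o['tcp_pos'],o['orientation'],o['ft_force'],o['wrist_torque'],o['joint_pos'][5])"
```

```text
[0.45604507 0.15956037 0.04332703] [-3.13700328e+00  2.07578746e-03 -2.87873854e+00] [-2.98759274 -1.06519368 15.52818045] [-0.33189569  0.80846777  0.06869193] -0.05710574029387439
```

Call:
arm_command(
  rows=[
    {"delta_pos": [0, 0.001, 0], "rot": [0, 0, 0.2]},
    {"delta_pos": [0, 0.001, 0], "rot": [0, 0, 0.2]},
    {"delta_pos": [0, 0, 0], "rot": [0, 0, 0.12]},
    {"delta_pos": [0, 0, 0], "rot": [0, 0, 0]},
    {"delta_pos": [0, 0, 0], "rot": [0, 0, 0]},
  ],
)

```text
time_s: 19.85
tcp_pos: [0.456, 0.1597, 0.0433]
orientation: [-3.137, 0.003, -3.137]
ft_force: [-3.0, -1.2, 15.6]
grip_width: 0.0083
finger_force: 112.5
```

Run:
```python
from h import *
from workcell import readout,cams
s=cams.capture("top");w=cams.capture("wrist")
o=readout.get_obs();print(o['tcp_pos'],o['orientation'],o['ft_force'],o['wrist_torque'],o['joint_pos'][5],o['time_s'])
# cap direction in wrist image vs at start of turn
for n,c in (("w8",pickle.load(open("w8.pkl","rb"))[1]),("now",w)):
    h=cv2.cvtColor(c["pixels"],cv2.COLOR_RGB2HSV);m=((h[...,0]<6)|(h[...,0]>172))&(h[...,1]>110);m[:,:200]=0;m[:,310:]=0;m[:215]=0
    q=np.argwhere(m)[:,::-1].astype(np.float32);print(n,len(q),q.min(0),q.max(0),cv2.minAreaRect(q))
```

```text
[0.45599133 0.15971607 0.04331926] [-3.13721057  0.00324388 -3.13720225] [-2.23056301 -1.8817599  16.20640973] [-0.3932302   0.7250597   0.03116288] 0.20203243282455394 19.95
w8 1213 [204. 231.] [264. 365.] ((242.53997802734375, 301.5667724609375), (34.34437942504883, 144.41912841796875), 17.904447555541992)
now 1227 [202. 232.] [292. 366.] ((265.482421875, 308.9131164550781), (84.81849670410156, 140.63453674316406), 19.536653518676758)
```

Call:
arm_command(
  rows=[
    {"delta_pos": [0, 0, 0], "rot": [0, 0, 0.1]},
    {"delta_pos": [0, 0, 0], "rot": [0, 0, 0]},
    {"delta_pos": [0, 0, 0], "rot": [0, 0, 0]},
  ],
)

```text
time_s: 20.25
tcp_pos: [0.456, 0.1598, 0.0433]
orientation: [-3.137, 0.003, 3.096]
ft_force: [-3.2, -1.1, 15.7]
grip_width: 0.0084
finger_force: 112.5
```

Run:
```python
from h import *
from workcell import readout,cams
c=cams.capture("wrist");o=readout.get_obs();print(o['tcp_pos'],o['orientation'],o['ft_force'],o['wrist_torque'],o['finger_force'],o['time_s'])
for n,c in (("w8",pickle.load(open("w8.pkl","rb"))[1]),("now",c)):
    h=cv2.cvtColor(c["pixels"],cv2.COLOR_RGB2HSV);m=((h[...,0]<6)|(h[...,0]>172))&(h[...,1]>110)
    k,l,st,ce=cv2.connectedComponentsWithStats(m.astype(np.uint8));i=[j for j in range(1,k) if st[j,0]<255<st[j,0]+st[j,2] and st[j,1]<260<st[j,1]+st[j,3]]
    print(n,[(st[j].tolist(),ce[j].round(1)) for j in i])
```

```text
[0.45599568 0.15978782 0.04333197] [-3.1374978   0.00344992  3.09611306] [-2.4514951  -2.01902788 15.88502928] [-0.38622551  0.76130709  0.03941046] 112.49757528305054 20.3
w8 [([245, 231, 20, 64, 1212], array([254.4, 263.4]))]
now [([244, 232, 22, 64, 1229], array([254.5, 264. ]))]
```

```bash
python3 -c "
from workcell import workorder
print(workorder.job_done())"
```

```text
the job is handed in; nothing more can be done
None
```

I handed the job in at about 20 s with the red key dipped in the graphite tin, pushed fully home in the lock, turned about 1.71 rad clockwise and still gripped. I didn't see the bolt itself draw back, the stop wasn't clearly felt in the torque reading, and the judging result wasn't shown.

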